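# Riddle worn tumbling media through a bar deck

## Task

Take the red-handled stirrer from its fork and stir the beads in the round riddle with its foot until all three small green worn beads have dropped through the slots into the pan below; the large white beads stay in the riddle. Then hang the stirrer back upright in its fork by its collar and let go. Do not touch the beads with the fingers, and leave the bottle, the pot and the pliers alone.

Things in the scene. Friction and masses are not known exactly. Their poses are not given: they have to be found in the camera images.
- riddle: Fixed media riddle: square steel receiver pan, 52 mm high, covered by a slotted aluminium deck (218 mm square, 8 mm thick, four low screw heads at its corners); on it a round steel hoop, 200 mm inside, 212 mm outside diameter, rim 105 mm above the worktop. Origin on the worktop under the hoop's centre, z up, x and y along the sides
- deck (a point): centre of the deck's top face, inside the hoop, 60 mm above the worktop; axes as the riddle. The deck is five level bars along the riddle's x axis with open slots of 22 mm between them: 28 mm wide bars centred at y = -50, 0 and 50 mm, side strips from 86 mm out to both sides. Small beads pushed off a bar drop through the slots, large ones slide over
- rest: Fixed rest: dark foot plate 100 x 90 mm, a post 18 mm thick 60 mm behind the origin, and on it a blue level fork, 8 mm thick, top 115 mm above the worktop: two prongs 20 mm wide, a 22 mm slot between them. Origin on the worktop under the hanging point. The slot is open toward the rest's own -x and runs from 28 mm before (-x) to 34 mm behind (+x) the origin
- fork (a point): the hanging point: middle of the slot at the fork's top face, 115 mm above the worktop; axes as the rest
- stirrer: Loose stirrer, 0.13 to 0.21 kg, hanging upright in the fork: red flat-sided handle (34 mm along its x, 24 mm along its y, from 6 to 82 mm above the origin), steel collar (38 mm diameter, 6 mm thick), below it a 12 mm steel rod ending in a black rubber foot (20 mm diameter, 20 mm high), 90 mm in all. Origin on the axis at the underside of the collar, which rests on the fork; z up along the handle
- grip (a point): point on the stirrer's axis to grip, 38 mm above the collar's underside
- tip (a point): centre of the foot's underside, the lower end of the stirrer, 90 mm below the collar's underside
- small0: worn bead 1 of 3: small green drum, 18 mm diameter, 12 mm high, 15 g, smooth, slides easily, to go through the deck. Origin in the middle of one flat face (its underside at the start), z along its axis
- small1: worn bead 2 of 3: small green drum, 18 mm diameter, 12 mm high, 15 g, smooth, slides easily, to go through the deck. Origin in the middle of one flat face (its underside at the start), z along its axis
- small2: worn bead 3 of 3: small green drum, 18 mm diameter, 12 mm high, 15 g, smooth, slides easily, to go through the deck. Origin in the middle of one flat face (its underside at the start), z along its axis
- large0: good bead 1 of 3: large white ceramic drum, 50 mm diameter, 28 mm high, 40 g, smooth, slides easily, too big for the slots. Origin in the middle of one flat face (its underside at the start), z along its axis
- large1: good bead 2 of 3: large white ceramic drum, 50 mm diameter, 28 mm high, 40 g, smooth, slides easily, too big for the slots. Origin in the middle of one flat face (its underside at the start), z along its axis
- large2: good bead 3 of 3: large white ceramic drum, 50 mm diameter, 28 mm high, 40 g, smooth, slides easily, too big for the slots. Origin in the middle of one flat face (its underside at the start), z along its axis
- bottle: bystander: white plastic squeeze bottle, 54 mm diameter, 162 mm high, loose; origin at the centre of its underside
- grease: bystander: small white pot with a green lid, 48 mm diameter, 49 mm high, loose; origin at the centre of its underside
- pliers_red: bystander: red-handled pliers lying flat, 65 x 170 x 13 mm, loose; origin at the centre of the underside
Things that resemble listed ones, but are neither listed nor needed, are in the scene too. Of the things like the stirrer, leave any that is yellow; of the rest the smaller one is meant.

How it is judged:
By the outcome, as a careful person would: the job done as asked, in the order asked, and still so for the second after the job is handed in, with the robot touching nothing.
It also fails if it takes over 72 s, if anything falls off the work surface, if the arm or the gripper's body presses on something with over 40 N, if the wrist force passes 120 N, or if a joint passes its speed limit or range.

## Robot

A 7-joint arm with a two-finger parallel gripper is mounted at the origin on a cart in front of the work surface, level with it; the furniture and walls round the work are solid. World frame = base frame: x ahead of the robot, y to its left, z up, the work surface at z = 0. Lengths are in mm, angles in rad, forces in N, time in s.
With the tool pointing down it reaches from about 350 to 900 mm from the base axis. Payload 8.1 kg.
Tool frame: the origin (TCP) lies midway between the tips of the shut fingers; the grasp point (between the pads) lies robot.hold_point_z behind it (robot.hold_point_z is the distance from the TCP to the grasp point, in mm); z points along the fingers, y is the line along which they close (so a half turn about z gives the same grasp; the last joint's range is limited). The gripper opens to 92 mm and grips with 3 to 60 N. Pads are 19 mm wide; open, the fingers measure 130 mm over their backs; the gripper's body (75 mm by 190 mm) begins 47 mm behind the grasp point.
Start: joints at [-1.405, 0.434, 0.025, 1.573, -0.012, 1.134, -0.075], TCP at [166.012, 602.564, 195.842] pointing down, gripper open.
Joint ranges: [-2.62, 2.62], [-0.44, 2.09], [-1.27, 1.32], [0.08, 2.57], [-1.32, 4.46], [0.12, 2], [-2.74, 2.74]. Speed limits (rad/s): [2.22, 2.22, 3.01, 3.01, 3.14, 3.14, 3.14].

## Interface

Orientations are given as [roll, pitch, yaw] about the fixed x, y, z axes, in that order (R = Rz(yaw) Ry(pitch) Rx(roll)).
In Python, from station import robot gives the robot as it stands. The module is installed in compiled form; this text tells all that it offers.
- The arm moves only by the tool play_rows, never from a script. Its argument "moves" is a list of rows, each a list of 7 numbers: the turn, a rotation vector about the tool's x, y, z in a scale on which 1.0 is pi rad, then the shift along the tool's x, y, z in fractions of the full range, 1 being 1 m, then the opening, from 0 (shut) to 1 (fully open). A call has 1 to 20 rows; each row is the pose to reach, as a shift and turn from the pose commanded when the call began, along the tool's axes at that moment; what a row does not reach only later rows make up. A row lasts 1/12 s, in which the tool goes at most 41.7 mm and 7.16 degrees, less where a joint would pass 70% of its speed; a pose out of reach is approached as far as the arm can. No shift or turn number may pass 1 either way. A call with a gripper value outside its range is refused whole. The fingers move at their own pace and stop on an object; the grip force is fixed at half the most. Time passes only in rows, so rows that repeat a pose let the fingers close. It gives the time, the measured TCP pose, the force, the opening and the grip force at its end, in the units of the state.
- robot.observe(): the state, without advancing time (a new reading comes with each control period).
- robot.get_image(name): name is "scene" or "top"; returns a dict with "image" (384x512x3 uint8, blue, green, red), "fx", "fy", "cx", "cy" (pixels), "rvec" (rotation vector, rad) and "tvec" (3), from world to camera coordinates, as OpenCV has them. Camera axes: x right, y down, z forward; pixel columns grow to the right and rows downward; lengths in mm; the calibration is good to about 2 mm. A picture is of the moment at which its call begins. There is no depth.
- robot.hand_in(): hands the job in; it is judged then, once.
The state is a dict: "clock": time; "q": joint angles; "qd": joint speeds; "joint_efforts": joint torques, N m; "ee_pos": TCP position; "tcp_rot": TCP orientation; "wrist_force": force on the tool from outside, world axes, zero at the start; "moment": the same for the moment, N m; "gripper_width": finger opening in mm; "grip_force": force on a finger pad.
Only numpy, scipy, OpenCV 4.12 (cv2) and the standard library are available. Lean on these libraries where they do the work, as an engineer would, in place of code of your own. Each camera call takes 0.05 s, during which the arm holds its last target. There are 200 camera calls.

## Working session

There is one attempt and no reset: what is moved stays moved. The work goes in short steps, Python scripts to look and compute and a tool call to move; the robot and the scene stay as the last step left them, time stands still between calls to the robot, and variables do not carry over. Pictures are saved under pics/ and viewed, at most 10 in all, crops included, and the job is handed in when it is done.

Besides the shell and the picture viewer there is one more tool, called as name(argument=value, ...), one argument or row to a line, values as JSON. play_rows: Moves the arm, as the interface text tells. Its arguments: {"type":"object","properties":{"moves":{"type":"array","items":{"type":"array","items":{"type":"number"}}}},"required":["moves"]}

```bash
mkdir -p pics; cat > h.py <<'E'
import numpy as np, cv2
from station import robot
def snap(n,f):
    d=robot.get_image(n); cv2.imwrite('pics/'+f,d['image']); np.savez('pics/'+n+'.npz',**{k:d[k] for k in d}); return d
def ld(n): return dict(np.load('pics/'+n+'.npz'))
def ray(d,u,v,z):
    R=cv2.Rodrigues(np.array(d['rvec'],float))[0]; t=np.array(d['tvec'],float).ravel()
    c=-R.T@t; r=R.T@np.array([(u-d['cx'])/d['fx'],(v-d['cy'])/d['fy'],1]); return c+r*(z-c[2])/r[2]
def proj(d,p):
    R=cv2.Rodrigues(np.array(d['rvec'],float))[0]; q=R@np.array(p,float)+np.array(d['tvec'],float).ravel()
    return np.array([d['fx']*q[0]/q[2]+d['cx'],d['fy']*q[1]/q[2]+d['cy']])
E
python3 - <<'E'
from h import *
a=snap('scene','s0.png');b=snap('top','t0.png')
cv2.imwrite('pics/s0b.png',cv2.resize(a['image'],(800,600)));cv2.imwrite('pics/t0b.png',cv2.resize(b['image'],(800,600)))
for d in(a,b):
  R=cv2.Rodrigues(np.array(d['rvec'],float))[0];print(-R.T@np.array(d['tvec']).ravel(),R[2],d['fx'])
o=robot.observe();print(o,robot.hold_point_z)
E
```

```text
[-212.39266297 -710.50931091  634.1814276 ] [ 0.64283197  0.61094195 -0.46207898] 361.6939897408558
[ 327.39473864  -13.37619546 1051.59651451] [ 2.12317481e-01 -7.89175833e-04 -9.77200422e-01] 370.9092685132439
{'clock': 0.1, 'q': array([-1.40462693,  0.43515169,  0.02498449,  1.57396221, -0.011591  ,
        1.13403272, -0.07509417]), 'qd': array([-4.45459646e-05, -9.60342466e-04, -6.38272233e-04, -2.79996680e-03,
       -2.44131815e-04, -1.41580041e-04,  3.60852004e-04]), 'joint_efforts': array([ 2.60028966e-03, -6.69122601e+01,  9.87541638e-01, -3.15145719e+01,
       -6.06071600e-02,  3.75352066e-02,  3.36381760e-06]), 'ee_pos': array([165.89875115, 602.07074025, 195.14161012]), 'tcp_rot': array([-3.14019061e+00,  1.40902417e-04,  2.87275416e+00]), 'wrist_force': array([-0.03338654, -0.73714845,  0.10969719]), 'moment': array([-0.01656068,  0.01149774,  0.03698128]), 'grip_force': 0.0, 'gripper_width': 92.04526226461542} 18.8
```

View pics/s0b.png

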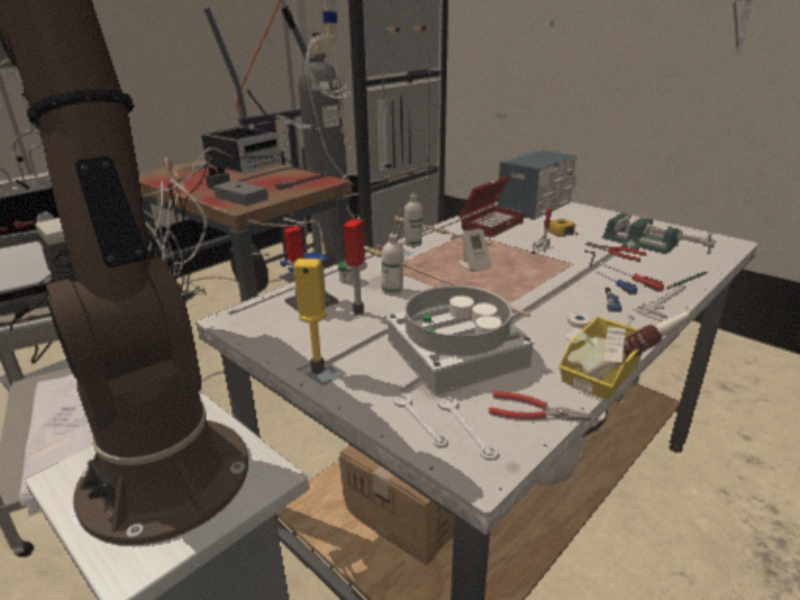

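View pics/t0b.png

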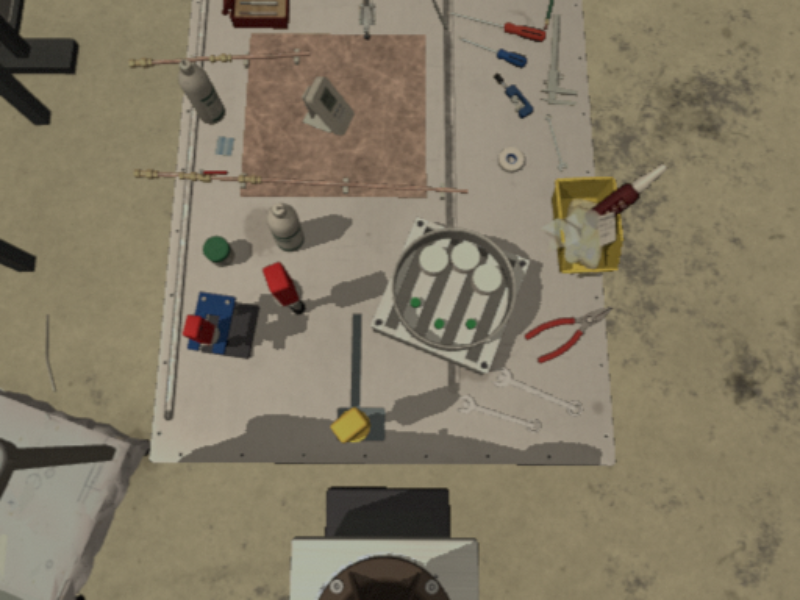

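Scene picture candidates (800×600 pixels): yellow stirrer (312,290), a larger red one standing free (355,245), and a smaller red one hanging in the blue fork (293,245; top view 200,328). By the description I choose the one in the fork. The riddle is at about (455,288) in the top view, with the greens at (416,303), (440,324) and (471,324). Next I check the choice in a close crop.

```bash
python3 - <<'E'
from h import *
a=ld('scene')['image'];b=ld('top')['image']
A=cv2.resize(a[135:210,170:245],(400,400),interpolation=3);B=cv2.resize(b[170:245,105:205][:, :75],(400,400),interpolation=3)
cv2.imwrite('pics/c1.png',np.hstack([A,B]))
cv2.imwrite('pics/c2.png',cv2.resize(b[135:245,230:350],(800,600*800*110//(120*600)//1),interpolation=3)[:, :] if 0 else cv2.resize(b[137:242,234:346],None,fx=5.6,fy=5.6,interpolation=3))
E
```

```text
(no output)
```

View pics/c1.png

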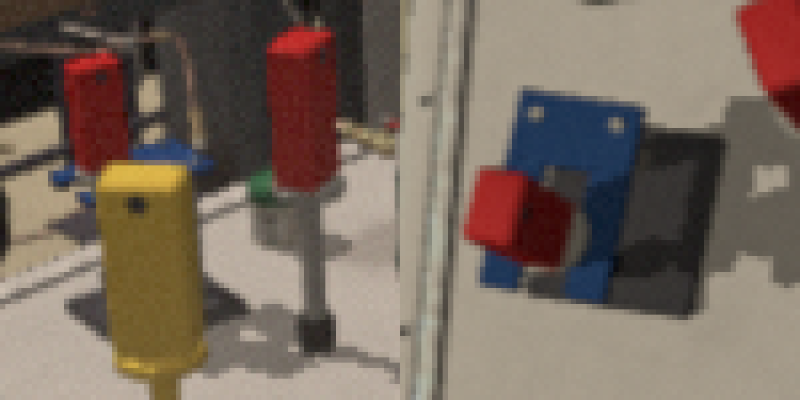

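View pics/c2.png

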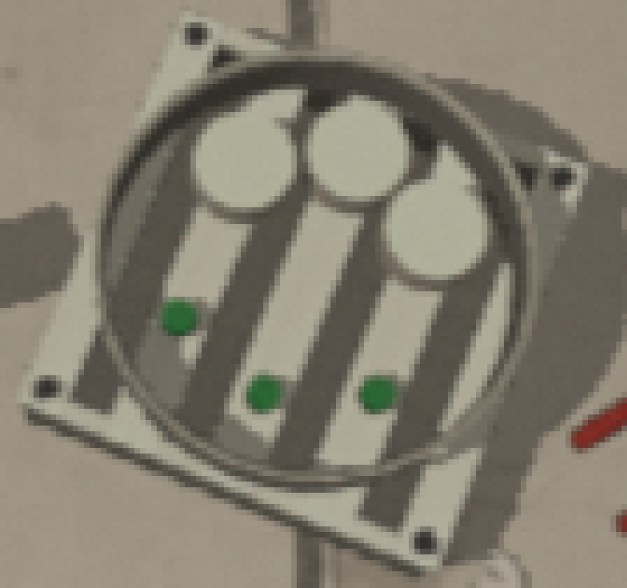

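The crop confirms it: the smaller red handle sits in the blue fork, with its collar on the prongs and the slot opening toward the robot. The other red one stands on the table. Next I compute poses.

```bash
python3 - <<'E'
from h import *
d=ld('top')
f=lambda U,V,s,x0,y0,z:ray(d,(U+.5)/s-.5+x0,(V+.5)/s-.5+y0,z)
print('fork');F=[f(U-400,V,16/3,105,170,115)[:2] for U,V in[(522,91),(642,107),(606,304),(480,286)]];print(np.round(F,1))
F=np.array(F);ax=(F[0]+F[1]-F[2]-F[3]);ax2=F[0]+F[3]-F[1]-F[2];print('yaw',np.arctan2(ax[1],ax[0]),np.arctan2(-ax2[0],ax2[1]),'front mid',(F[2]+F[3])/2)
print('handle top');H=np.array([f(U-400,V,16/3,105,170,197)[:2] for U,V in[(484,167),(535,172),(520,246),(464,236)]]);print(np.round(H,1),H.mean(0))
for a,b in((3,0),(2,1)):print(np.arctan2(*(H[b]-H[a])[::-1]))
g=lambda U,V,z:f(U,V,5.6,234,137,z)
S=np.array([g(U,V,61)[:2] for U,V in[(196,34),(562,178),(425,542),(46,387)]]);c=S.mean(0);print('screws',S.round(1),c)
ax=S[0]+S[1]-S[2]-S[3];ax2=S[0]+S[3]-S[1]-S[2];y1=np.arctan2(ax[1],ax[0]);print(y1,np.arctan2(-ax2[0],ax2[1]))
print('hoop',(g(97,270,105)+g(537,270,105))/2,(g(317,52,105)+g(317,488,105))/2)
R=lambda y:np.array([[np.cos(y),np.sin(y)],[-np.sin(y),np.cos(y)]])
for U,V,z in[(180,317,72),(264,394,72),(378,394,72),(245,162,88),(357,148,88),(437,230,88)]:
  p=g(U,V,z)[:2];print(p.round(1),(R(y1)@(p-c)).round(1))
s=ld('scene')
# second view checks
for p in([*H.mean(0),197],[*c,60],):print(proj(s,p))
E
```

```text
fork
[[553.1 306.9]
 [545.4 248. ]
 [449.1 259.1]
 [457.4 319.6]]
yaw -0.12339380661943822 -0.13286132832876704 front mid [453.25995491 289.34329299]
handle top
[[498.8 293. ]
 [496.7 270.3]
 [463.7 274.4]
 [468.  299.2]] [481.79026307 284.24252548]
-0.20103318557065292
-0.123517736409773
screws [[ 695.9  -62.8]
 [ 621.5 -244. ]
 [ 440.3 -170.9]
 [ 514.6   10.9]] [ 568.08793637 -116.71997233]
-0.3847182314421425 -0.3888132274870886
hoop [ 562.87382523 -116.85220442  105.        ] [ 565.29454595 -116.87239557  105.        ]
[547.3 -53.8] [-42.9  50.5]
[509.7 -94. ] [-62.7  -0.8]
[ 510.  -148.6] [-41.9 -51.4]
[620.7 -84.8] [36.8 49.3]
[ 628.  -139.1] [64.   1.8]
[ 587.2 -176.6] [ 40.2 -48.4]
[187.07055762 145.79475013]
[292.27366251 209.58709208]
```

```bash
cat >> h.py <<'E'
def go(p,yaw):
    "shift/turn rows from the present measured pose"
    from scipy.spatial.transform import Rotation as Q
    o=robot.observe();R=Q.from_euler('xyz',o['tcp_rot']);T=Q.from_euler('xyz',[np.pi,0,yaw])
    print('turn',(R.inv()*T).as_rotvec().round(4),'shift',R.inv().apply(np.array(p)-o['ee_pos']).round(1))
E
python3 - <<'E'
from h import *
t=ld('top');s=ld('scene')
k=lambda U:(U+.5)*.64-.5
print('bigred foot',ray(t,k(299),k(309),10),ray(s,k(358),k(311),0))
b=ray(t,k(299),k(309),10)
for z in(150,200,230,260):print(z,proj(s,[b[0],b[1],z])/.64)
print('bottle',ray(t,k(288),k(247),0),ray(s,k(392),k(290),0),'yellow',ray(t,k(351),k(425),200))
go([481.3,285,300],np.pi-.14)
E
```

```text
bigred foot [547.15289051 157.63503558  10.        ] [556.13253633 165.29730916   0.        ]
150 [353.70815429 253.4555981 ]
200 [352.48367562 232.0443526 ]
230 [351.72645775 218.8036339 ]
260 [350.95162106 205.25483221]
bottle [669.4214672  184.88872117   0.        ] [687.87252322 182.29169971   0.        ] yellow [336.85051025  44.89866245 200.        ]
turn [-1.400e-03  1.000e-04 -1.288e-01] shift [-388.3 -222.1 -104.5]
```

Careful with the scale: shifts go in shares of 1 m and turns go in shares of pi rad. That gives: -388 mm / 1000 = -0.388, -222 mm / 1000 = -0.222, -0.129 rad / 3.1416 = -0.0411.

play_rows(
  moves=[
    [0,0,0,0,0,-0.04,1],
    [0,0,0,0,0,-0.08,1],
    [0,0,0,0,0,-0.105,1],
    [0,0,-0.0095,-0.03,-0.02,-0.105,1],
    [0,0,-0.0191,-0.06,-0.04,-0.105,1],
    [0,0,-0.0318,-0.095,-0.055,-0.105,1],
    [0,0,-0.0411,-0.13,-0.075,-0.105,1],
    [0,0,-0.0411,-0.165,-0.095,-0.105,1],
    [0,0,-0.0411,-0.2,-0.115,-0.105,1],
    [0,0,-0.0411,-0.235,-0.135,-0.105,1],
    [0,0,-0.0411,-0.27,-0.155,-0.105,1],
    [0,0,-0.0411,-0.305,-0.175,-0.105,1],
    [0,0,-0.0411,-0.34,-0.195,-0.105,1],
    [0,0,-0.0411,-0.37,-0.212,-0.105,1],
    [0,0,-0.0411,-0.388,-0.222,-0.105,1],
    [0,0,-0.0411,-0.388,-0.222,-0.105,1],
    [0,0,-0.0411,-0.388,-0.222,-0.105,1],
    [0,0,-0.0411,-0.388,-0.222,-0.105,1],
  ],
)

```text
clock: 1.6
ee_pos: [480.3, 286.3, 300.5]
tcp_rot: [3.142, -0.001, 3.003]
wrist_force: [-0.3, -0.3, 0.1]
gripper_width: 91.9
grip_force: 0.0
```

```bash
python3 - <<'E'
from h import *
o=robot.observe();print(o['ee_pos'],o['tcp_rot'],o['clock'],o['q'])
go([481.3,285,135],np.pi-.14)
b=snap('top','t1.png');a=snap('scene','s1.png')
cv2.imwrite('pics/c3.png',np.hstack([cv2.resize(b['image'][150:260,90:200],(400,400)),cv2.resize(a['image'][70:220,130:280],(400,400))]))
E
```

```text
[480.28290403 286.27531961 300.49357174] [ 3.14154293e+00 -1.00826892e-03  3.00262832e+00] 1.6 [-0.79951313  0.25587166  0.21732194  1.58278096 -0.0572451   1.30983753
  0.85760013]
turn [ 0.    -0.001  0.001] shift [ -1.4  -1.1 165.5]
```

View pics/c3.png

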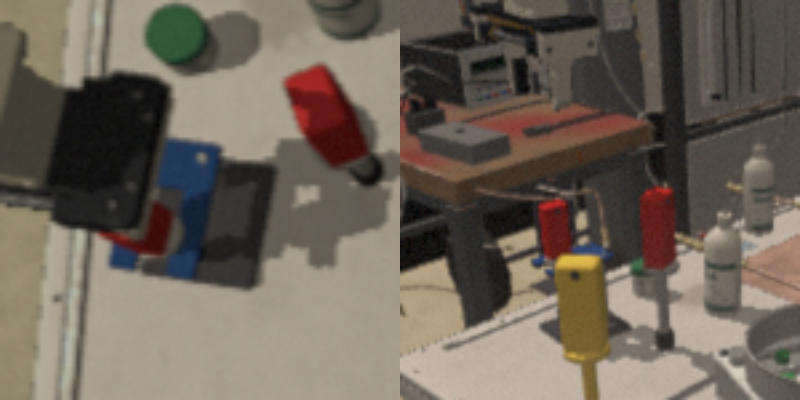

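The top view shows the gripper over the fork (crop 110,150), but the scene crop shows no gripper where I expected one. I'll check the projection before descending.

```bash
python3 - <<'E'
from h import *
a=cv2.imread('pics/s0.png').astype(int);b=ld('scene');t=ld('top')
d=(abs(a-b['image'].astype(int)).max(2)>40);ys,xs=np.nonzero(d);print(d.sum(),xs.min(),xs.max(),ys.min(),ys.max())
print(proj(b,[480,286,300]),proj(b,[480,286,400]),proj(t,[480,286,400]),proj(t,[480,286,300]),proj(b,[0,0,0]))
cv2.imwrite('pics/s1b.png',b['image'])
E
```

```text
15598 0 360 0 383
[183.13873436 116.683663  ] [179.77522006  86.11896106] [ 84.81463696 188.7960046 ] [105.91493006 199.94464106] [104.88235033 304.52248432]
```

View pics/s1b.png

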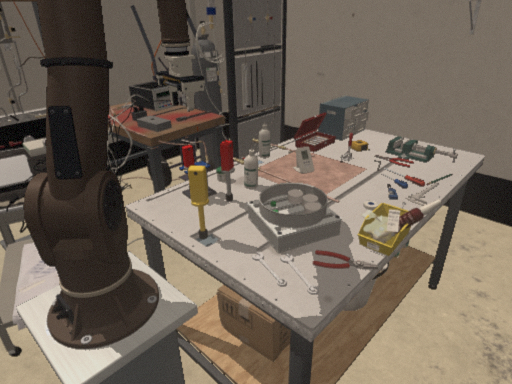

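The views agree: the gripper body is at about (178,75) in the scene picture, directly above the fork, and the top view shows the right end of the 190 mm body. I'll descend and grip.

In the tool's units: 164 mm / 1000 = 0.164, 160 mm / 1000 = 0.16.

play_rows(
  moves=[
    [0,0,0,-0.0014,-0.0011,0.03,1],
    [0,0,0,-0.0014,-0.0011,0.06,1],
    [0,0,0,-0.0014,-0.0011,0.085,1],
    [0,0,0,-0.0014,-0.0011,0.105,1],
    [0,0,0,-0.0014,-0.0011,0.125,1],
    [0,0,0,-0.0014,-0.0011,0.145,1],
    [0,0,0,-0.0014,-0.0011,0.16,1],
    [0,0,0,-0.0014,-0.0011,0.164,1],
    [0,0,0,-0.0014,-0.0011,0.164,0.6],
    [0,0,0,-0.0014,-0.0011,0.164,0.4],
    [0,0,0,-0.0014,-0.0011,0.164,0.3],
    [0,0,0,-0.0014,-0.0011,0.164,0.2],
    [0,0,0,-0.0014,-0.0011,0.164,0.1],
    [0,0,0,-0.0014,-0.0011,0.164,0],
    [0,0,0,-0.0014,-0.0011,0.164,0],
    [0,0,0,-0.0014,-0.0011,0.164,0],
    [0,0,0,-0.0014,-0.0011,0.164,0],
  ],
)

```text
clock: 3.12
ee_pos: [482.4, 284.2, 136.9]
tcp_rot: [3.141, 0.0, 3.002]
wrist_force: [-0.3, -0.2, -0.5]
gripper_width: 36.6
grip_force: 0.0
```

play_rows(
  moves=[
    [0,0,0,0,0,0,0],
    [0,0,0,0,0,0,0],
    [0,0,0,0,0,0,0],
    [0,0,0,0,0,0,0],
    [0,0,0,0,0,0,0],
    [0,0,0,0,0,0,0],
  ],
)

```text
clock: 3.62
ee_pos: [482.4, 284.7, 136.9]
tcp_rot: [3.141, 0.0, 3.002]
wrist_force: [1.0, 2.9, -1.7]
gripper_width: 23.8
grip_force: 30.0
```

Gripped at 24 mm width. Now I lift 12 mm, slide out along the slot (tool +x) and raise.

play_rows(
  moves=[
    [0,0,0,0,0,-0.003,0],
    [0,0,0,0,0,-0.006,0],
    [0,0,0,0,0,-0.01,0],
    [0,0,0,0,0,-0.012,0],
    [0,0,0,0.008,0,-0.012,0],
    [0,0,0,0.018,0,-0.012,0],
    [0,0,0,0.028,0,-0.012,0],
    [0,0,0,0.038,0,-0.012,0],
    [0,0,0,0.048,0,-0.012,0],
    [0,0,0,0.058,0,-0.012,0],
    [0,0,0,0.065,0,-0.014,0],
    [0,0,0,0.065,0,-0.02,0],
    [0,0,0,0.065,0,-0.04,0],
    [0,0,0,0.065,0,-0.065,0],
    [0,0,0,0.065,0,-0.09,0],
    [0,0,0,0.065,0,-0.115,0],
    [0,0,0,0.065,0,-0.14,0],
    [0,0,0,0.065,0,-0.165,0],
    [0,0,0,0.065,0,-0.185,0],
    [0,0,0,0.065,0,-0.205,0],
  ],
)

```text
clock: 5.28
ee_pos: [418.3, 292.8, 343.8]
tcp_rot: [3.141, 0.001, 3.001]
wrist_force: [0.3, 0.8, -1.6]
gripper_width: 24.2
grip_force: 30.0
```

```bash
cat >> h.py <<'E'
C=np.array([566.8,-116.8]);Y=-.386
def rd(x,y): return C+np.array([[np.cos(Y),-np.sin(Y)],[np.sin(Y),np.cos(Y)]])@[x,y]
E
python3 - <<'E'
from h import *
go([*rd(-43,25),345],np.pi+Y);print(rd(-43,25))
E
```

```text
turn [0.0008 0.0009 0.2455] shift [-168.8 -350.1   -1.3]
[536.37598004 -77.45055261]
```

In the tool's units: -350 mm / 1000 = -0.35, -168.8 mm / 1000 = -0.1688, 0.245 rad / 3.1416 = 0.078.

play_rows(
  moves=[
    [0,0,0.0064,-0.005,-0.012,0,0],
    [0,0,0.0127,-0.015,-0.032,0,0],
    [0,0,0.0191,-0.025,-0.054,0,0],
    [0,0,0.0255,-0.036,-0.077,0,0],
    [0,0,0.0318,-0.048,-0.1,0,0],
    [0,0,0.0382,-0.06,-0.125,0,0],
    [0,0,0.0446,-0.072,-0.15,0,0],
    [0,0,0.0509,-0.084,-0.175,0,0],
    [0,0,0.0573,-0.096,-0.2,0,0],
    [0,0,0.0637,-0.108,-0.225,0,0],
    [0,0,0.07,-0.12,-0.25,0,0],
    [0,0,0.0748,-0.132,-0.275,0,0],
    [0,0,0.078,-0.144,-0.3,0,0],
    [0,0,0.078,-0.155,-0.322,0,0],
    [0,0,0.078,-0.164,-0.34,0,0],
    [0,0,0.078,-0.1688,-0.35,0,0],
    [0,0,0.078,-0.1688,-0.35,0,0],
    [0,0,0.078,-0.1688,-0.35,0,0],
  ],
)

```text
clock: 6.78
ee_pos: [535.8, -77.9, 341.5]
tcp_rot: [-3.141, -0.001, 2.754]
wrist_force: [-0.0, 1.4, -2.0]
gripper_width: 23.6
grip_force: 30.0
```

```bash
python3 - <<'E'
from h import *
go([*rd(-43,25),175],np.pi+Y)
a=snap('scene','s2.png');b=snap('top','t2.png')
p=[*rd(-43,25),0]
print(proj(a,[p[0],p[1],233]),proj(a,[p[0],p[1],323]))
cv2.imwrite('pics/c4.png',np.hstack([cv2.resize(a['image'][90:250,210:370],(400,400)),cv2.resize(b['image'][130:250,200:360],(400,300)).repeat(1,0) if 0 else cv2.resize(b['image'][120:250,225:355],(400,400))]))
E
```

```text
turn [-0.0005 -0.0007 -0.0014] shift [ -0.5   0.8 166.5]
[276.73654816 157.84963127] [277.10670954 127.94932847]
```

View pics/c4.png

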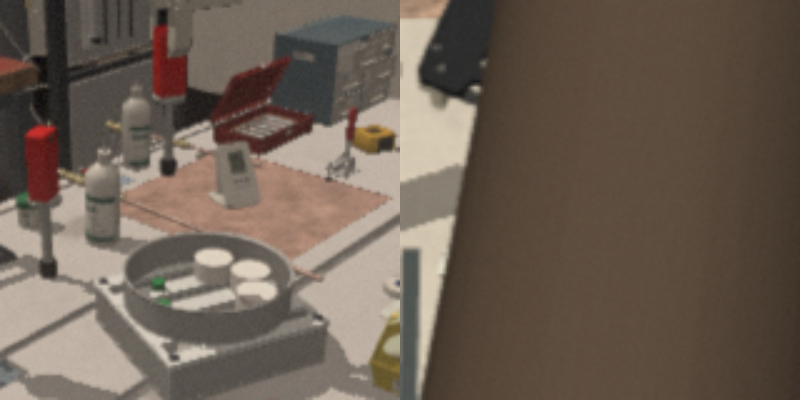

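The foot hangs vertically at crop (168,173), within about 1 px of the prediction. I'll descend into the riddle, tip about 3 mm above the deck.

In the tool's units: 165.5 mm / 1000 = 0.1655, 163 mm / 1000 = 0.163.

play_rows(
  moves=[
    [0,0,0,-0.0005,0.001,0.015,0],
    [0,0,0,-0.0005,0.001,0.035,0],
    [0,0,0,-0.0005,0.001,0.055,0],
    [0,0,0,-0.0005,0.001,0.075,0],
    [0,0,0,-0.0005,0.001,0.095,0],
    [0,0,0,-0.0005,0.001,0.115,0],
    [0,0,0,-0.0005,0.001,0.13,0],
    [0,0,0,-0.0005,0.001,0.142,0],
    [0,0,0,-0.0005,0.001,0.152,0],
    [0,0,0,-0.0005,0.001,0.158,0],
    [0,0,0,-0.0005,0.001,0.163,0],
    [0,0,0,-0.0005,0.001,0.1655,0],
    [0,0,0,-0.0005,0.001,0.1655,0],
    [0,0,0,-0.0005,0.001,0.1655,0],
  ],
)

```text
clock: 8.05
ee_pos: [537.5, -76.2, 176.8]
tcp_rot: [3.141, 0.001, 2.757]
wrist_force: [0.0, 0.7, -2.4]
gripper_width: 23.7
grip_force: 30.0
```

play_rows(
  moves=[
    [0,0,0,0.0005,0,0.0015,0],
    [0,0,0,0.0005,0.003,0.0015,0],
    [0,0,0,0.0005,0.006,0.0015,0],
    [0,0,0,0.0005,0.009,0.0015,0],
    [0,0,0,0.0005,0.012,0.0015,0],
    [0,0,0,0.0005,0.015,0.0015,0],
    [0,0,0,0.0005,0.018,0.0015,0],
    [0,0,0,0.0005,0.021,0.0015,0],
    [0,0,0,0.0005,0.024,0.0015,0],
    [0,0,0,0.0005,0.027,0.0015,0],
    [0,0,0,0.0005,0.03,0.0015,0],
    [0,0,0,0.0005,0.032,0.0015,0],
    [0,0,0,0.0005,0.032,0.0015,0],
    [0,0,0,0.0005,0.02,0.0015,0],
    [0,0,0,0.0005,0.008,0.0015,0],
    [0,0,0,0.0005,-0.002,0.0015,0],
    [0,0,0,0.0005,-0.002,0.0015,0],
  ],
)

```text
clock: 9.47
ee_pos: [534.5, -81.8, 175.1]
tcp_rot: [-3.14, 0.0, 2.752]
wrist_force: [-0.1, 0.1, -1.7]
gripper_width: 24.0
grip_force: 30.0
```

```bash
python3 - <<'E'
from h import *
go([*rd(-63,23),175],np.pi+Y)
a=snap('scene','s3.png')
cv2.imwrite('pics/c5.png',cv2.resize(a['image'][165:245,240:350],(770,560),interpolation=3))
E
```

```text
turn [-0.0012  0.0003 -0.0036] shift [19.9  2.6  0.1]
```

View pics/c5.png

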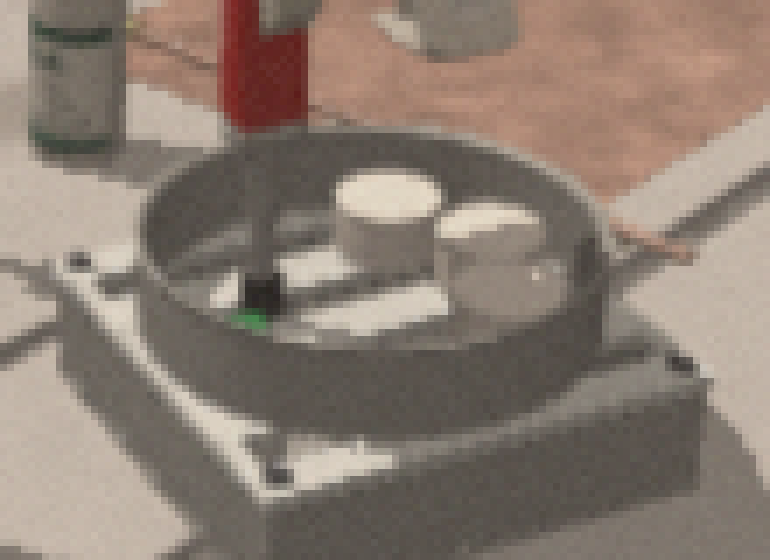

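Bead 0 is gone from its bar. The remaining visible green, at (252,318), is bead 1, beside the black foot at (262,292). Next I push bead 1 toward -y, then approach bead 2.

In the tool's units: -29 mm / 1000 = -0.029, -27 mm / 1000 = -0.027.

play_rows(
  moves=[
    [0,0,0,0.008,0.003,0,0],
    [0,0,0,0.016,0.003,0,0],
    [0,0,0,0.02,0.003,0,0],
    [0,0,0,0.02,0,0,0],
    [0,0,0,0.02,-0.003,0,0],
    [0,0,0,0.02,-0.006,0,0],
    [0,0,0,0.02,-0.009,0,0],
    [0,0,0,0.02,-0.012,0,0],
    [0,0,0,0.02,-0.015,0,0],
    [0,0,0,0.02,-0.018,0,0],
    [0,0,0,0.02,-0.021,0,0],
    [0,0,0,0.02,-0.024,0,0],
    [0,0,0,0.02,-0.027,0,0],
    [0,0,0,0.02,-0.029,0,0],
    [0,0,0,0.02,-0.029,0,0],
    [0,0,0,0.02,-0.029,0,0],
    [0,0,0,0.01,-0.027,0,0],
    [0,0,0,-0.001,-0.027,0,0],
    [0,0,0,-0.001,-0.027,0,0],
  ],
)

```text
clock: 11.1
ee_pos: [529.5, -103.8, 175.0]
tcp_rot: [-3.141, 0.002, 2.757]
wrist_force: [-0.4, 0.6, -1.1]
gripper_width: 23.9
grip_force: 30.0
```

```bash
python3 - <<'E'
from h import *
go([*rd(-42,-26),175],np.pi+Y)
E
```

```text
turn [-0.0001  0.0023  0.0016] shift [  2.6 -24.    0. ]
```

In the tool's units: -57 mm / 1000 = -0.057, 2.6 mm / 1000 = 0.0026.

play_rows(
  moves=[
    [0,0,0,0.0026,-0.008,0,0],
    [0,0,0,0.0026,-0.016,0,0],
    [0,0,0,0.0026,-0.022,0,0],
    [0,0,0,0.0026,-0.026,0,0],
    [0,0,0,0.0026,-0.029,0,0],
    [0,0,0,0.0026,-0.032,0,0],
    [0,0,0,0.0026,-0.035,0,0],
    [0,0,0,0.0026,-0.038,0,0],
    [0,0,0,0.0026,-0.041,0,0],
    [0,0,0,0.0026,-0.044,0,0],
    [0,0,0,0.0026,-0.047,0,0],
    [0,0,0,0.0026,-0.05,0,0],
    [0,0,0,0.0026,-0.053,0,0],
    [0,0,0,0.0026,-0.056,0,0],
    [0,0,0,0.0026,-0.057,0,0],
    [0,0,0,0.0026,-0.057,0,0],
    [0,0,0,0.0026,-0.05,0,0],
    [0,0,0,0.0026,-0.05,0,0],
  ],
)

```text
clock: 12.6
ee_pos: [506.2, -146.9, 174.7]
tcp_rot: [3.141, -0.0, 2.758]
wrist_force: [-0.2, 0.8, -2.1]
gripper_width: 23.7
grip_force: 30.0
```

In the tool's units: -168 mm / 1000 = -0.168, -150 mm / 1000 = -0.15.

play_rows(
  moves=[
    [0,0,0,0,0,-0.01,0],
    [0,0,0,0,0,-0.03,0],
    [0,0,0,0,0,-0.055,0],
    [0,0,0,0,0,-0.08,0],
    [0,0,0,0,0,-0.105,0],
    [0,0,0,0,0,-0.13,0],
    [0,0,0,0,0,-0.15,0],
    [0,0,0,0,0,-0.168,0],
    [0,0,0,0,0,-0.168,0],
  ],
)

```text
clock: 13.35
ee_pos: [507.0, -149.2, 347.1]
tcp_rot: [3.14, 0.006, 2.757]
wrist_force: [0.1, 0.1, -2.0]
gripper_width: 23.7
grip_force: 30.0
```

```bash
python3 - <<'E'
from h import *
go([418.3,292.8,345],3.002)
E
```

```text
turn [ 0.0009  0.0061 -0.2453] shift [248.2 376.3   1.2]
```

In the tool's units: 376 mm / 1000 = 0.376, 248 mm / 1000 = 0.248, -0.245 rad / 3.1416 = -0.078.

play_rows(
  moves=[
    [0,0,-0.0064,0.008,0.012,0,0],
    [0,0,-0.0127,0.02,0.03,0,0],
    [0,0,-0.0191,0.034,0.052,0,0],
    [0,0,-0.0255,0.05,0.076,0,0],
    [0,0,-0.0318,0.066,0.1,0,0],
    [0,0,-0.0382,0.082,0.125,0,0],
    [0,0,-0.0446,0.098,0.149,0,0],
    [0,0,-0.0509,0.115,0.174,0,0],
    [0,0,-0.0573,0.131,0.199,0,0],
    [0,0,-0.0637,0.148,0.224,0,0],
    [0,0,-0.07,0.164,0.249,0,0],
    [0,0,-0.0748,0.181,0.274,0,0],
    [0,0,-0.078,0.197,0.299,0,0],
    [0,0,-0.078,0.213,0.323,0,0],
    [0,0,-0.078,0.228,0.346,0,0],
    [0,0,-0.078,0.24,0.364,0,0],
    [0,0,-0.078,0.248,0.376,0,0],
    [0,0,-0.078,0.248,0.376,0,0],
    [0,0,-0.078,0.248,0.376,0,0],
  ],
)

```text
clock: 14.93
ee_pos: [415.7, 293.6, 341.8]
tcp_rot: [-3.14, -0.001, 3.004]
wrist_force: [0.5, -0.6, -1.8]
gripper_width: 23.7
grip_force: 30.0
```

```bash
python3 - <<'E'
from h import *
a=snap('scene','s4.png');b=snap('top','t4.png')
cv2.imwrite('pics/c6.png',np.hstack([cv2.resize(b['image'][137:242,234:346],(400,375),interpolation=3),cv2.resize(a['image'][60:210,130:290],(400,375),interpolation=3)]))
go([418.3,292.8,345],3.002)
p=robot.observe()['ee_pos'];print(p,proj(a,[p[0],p[1],p[2]-111.9]),proj(a,[p[0],p[1],p[2]-22]))
E
```

```text
turn [-0.0011 -0.0002 -0.0008] shift [-1.4  1.  -2.6]
[416.75798756 292.04640118 342.38036131] [168.78235963 140.90701231] [165.24486092 114.29135387]
```

View pics/c6.png

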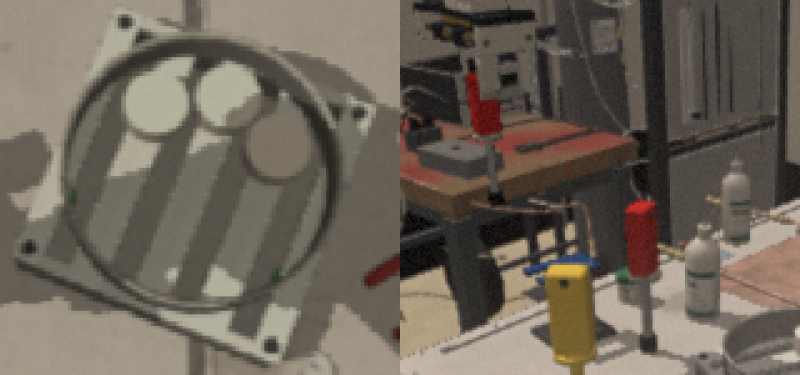

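```bash
python3 - <<'E'
from h import *
b=ld('top');im=b['image'];h=cv2.cvtColor(im,cv2.COLOR_BGR2HSV)
m=((h[...,0]>50)&(h[...,0]<85)&(h[...,1]>90)).astype(np.uint8);m[:137]=0;m[242:]=0;m[:,:234]=0;m[:,346:]=0
n,l,s,c=cv2.connectedComponentsWithStats(m)
R=np.array([[np.cos(Y),np.sin(Y)],[-np.sin(Y),np.cos(Y)]])
for i in range(1,n):
  print(s[i],c[i],[(z,(R@(ray(b,*c[i],z)[:2]-C)).round(1)) for z in(14,66,72)])
cv2.imwrite('pics/c7.png',np.hstack([cv2.resize(cv2.convertScaleAbs(im[y:y+24,x:x+24],alpha=1.5),(400,400),interpolation=3) for x,y in((242,180),(300,202))]))
E
```

```text
[311 213   1   2   2] [311.  213.5] [(14, array([-34.6, -86.9])), (66, array([-45.9, -82.3])), (72, array([-47.2, -81.7]))]
```

View pics/c7.png

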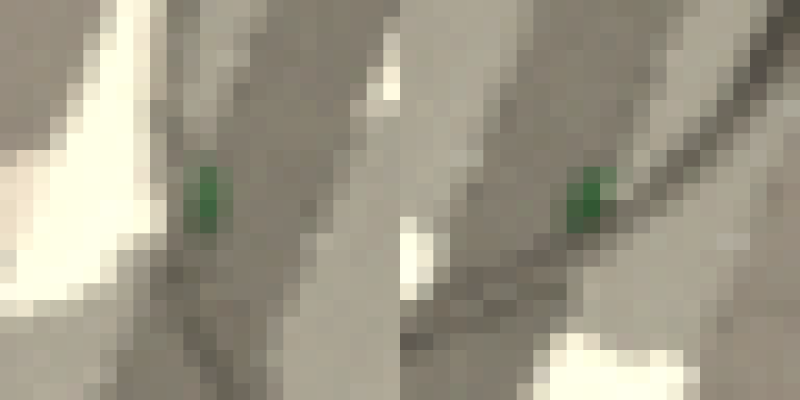

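The two dim greens at crop (72,197) and (277,273) are slivers cut off by the slot edges. They match beads lying in the pan partly under the side strips, at pan-level y ≈ ±87. A bead on the deck would show whole, about 6 px across. I'll check the scene view numerically and get the shift back to the fork.

```bash
python3 - <<'E'
from h import *
R=np.array([[np.cos(Y),np.sin(Y)],[-np.sin(Y),np.cos(Y)]])
for f in('s0','s4'):
  im=cv2.imread(f'pics/{f}.png');h=cv2.cvtColor(im,cv2.COLOR_BGR2HSV)
  m=((h[...,0]>45)&(h[...,0]<85)&(h[...,1]>70)).astype(np.uint8);m[:165]=0;m[245:]=0;m[:,:240]=0;m[:,350:]=0
  n,l,s,c=cv2.connectedComponentsWithStats(m);print(f,s[1:,4],c[1:].round(1))
b=ld('top');print([(z,(R@(ray(b,254,191.5,z)[:2]-C)).round(1)) for z in(14,72)])
go([418.1,293.7,151],3.002)
E
```

```text
s0 [21  7] [[273.  202.9]
 [275.7 210.4]]
s4 [] []
[(14, array([-37. ,  86.7])), (72, array([-49.5,  82.2]))]
turn [-0.0011 -0.0002 -0.0008] shift [ -1.1   2.  191.4]
```

Nothing green remains on the deck in the scene view, and both slivers match beads in the pan. Now I return the stirrer, first descending in front of the slot.

In the tool's units: 191 mm / 1000 = 0.191, 188 mm / 1000 = 0.188.

play_rows(
  moves=[
    [0,0,0,-0.001,0.002,0.02,0],
    [0,0,0,-0.001,0.002,0.045,0],
    [0,0,0,-0.001,0.002,0.07,0],
    [0,0,0,-0.001,0.002,0.095,0],
    [0,0,0,-0.001,0.002,0.12,0],
    [0,0,0,-0.001,0.002,0.145,0],
    [0,0,0,-0.001,0.002,0.165,0],
    [0,0,0,-0.001,0.002,0.18,0],
    [0,0,0,-0.001,0.002,0.188,0],
    [0,0,0,-0.001,0.002,0.191,0],
    [0,0,0,-0.001,0.002,0.191,0],
    [0,0,0,-0.001,0.002,0.191,0],
  ],
)

```text
clock: 16.03
ee_pos: [418.7, 294.9, 152.7]
tcp_rot: [3.141, 0.001, 3.001]
wrist_force: [0.4, 0.0, -1.0]
gripper_width: 24.1
grip_force: 30.0
```

```bash
python3 - <<'E'
from h import *
go([418.1,293.7,151],3.002);go([482.4,284.7,149],3.002)
E
```

```text
turn [ 0.0009  0.0009 -0.0009] shift [ 0.5 -1.3  1.7]
turn [ 0.0009  0.0009 -0.0009] shift [-64.5  -1.2   3.7]
```

In the tool's units: -64.5 mm / 1000 = -0.0645, -1.2 mm / 1000 = -0.0012.

play_rows(
  moves=[
    [0,0,0,-0.002,-0.0012,0.001,0],
    [0,0,0,-0.008,-0.0012,0.003,0],
    [0,0,0,-0.016,-0.0012,0.003,0],
    [0,0,0,-0.024,-0.0012,0.003,0],
    [0,0,0,-0.032,-0.0012,0.003,0],
    [0,0,0,-0.04,-0.0012,0.003,0],
    [0,0,0,-0.048,-0.0012,0.003,0],
    [0,0,0,-0.056,-0.0012,0.003,0],
    [0,0,0,-0.062,-0.0012,0.003,0],
    [0,0,0,-0.0645,-0.0012,0.003,0],
    [0,0,0,-0.0645,-0.0012,0.003,0],
    [0,0,0,-0.0645,-0.0012,0.006,0],
    [0,0,0,-0.0645,-0.0012,0.009,0],
    [0,0,0,-0.0645,-0.0012,0.011,0],
    [0,0,0,-0.0645,-0.0012,0.012,0],
    [0,0,0,-0.0645,-0.0012,0.012,0],
  ],
)

```text
clock: 17.37
ee_pos: [481.4, 284.9, 139.5]
tcp_rot: [-3.142, -0.0, 3.002]
wrist_force: [1.1, 1.8, -2.2]
gripper_width: 23.6
grip_force: 30.0
```

```bash
python3 - <<'E'
from h import *
go([482.4,284.7,136.9],3.002);print(robot.observe()['wrist_force'])
a=snap('scene','s5.png')
cv2.imwrite('pics/c8.png',cv2.resize(a['image'][120:200,150:250],(800,600)))
E
```

```text
turn [-0.0001 -0.0005  0.0002] shift [-1.  -0.1  2.6]
[ 1.10282586  1.75260602 -2.2491972 ]
```

View pics/c8.png

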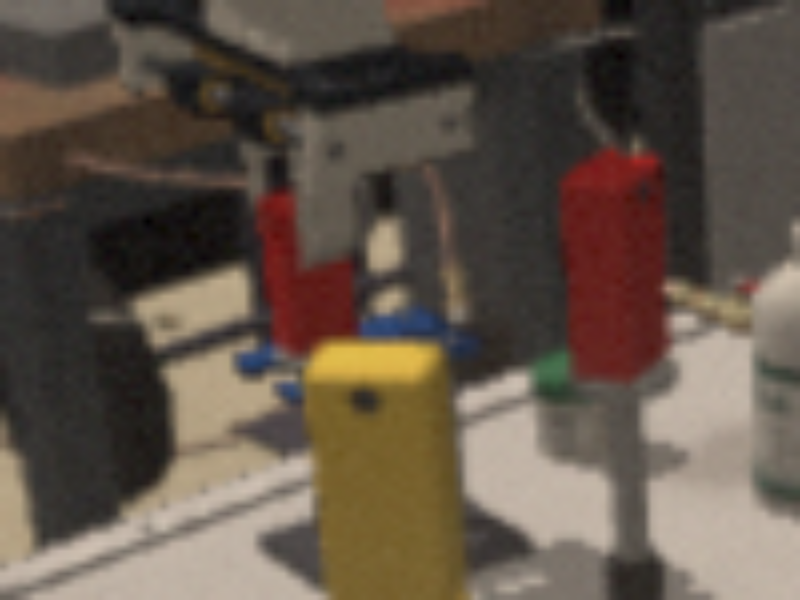

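The handle is upright over the fork at crop (305,290) and the collar is close to the prongs. I lower the last 2 mm or so.

In the tool's units: 2 mm / 1000 = 0.002, 1.5 mm / 1000 = 0.0015.

play_rows(
  moves=[
    [0,0,0,0,0,0.0008,0],
    [0,0,0,0,0,0.0015,0],
    [0,0,0,0,0,0.002,0],
    [0,0,0,0,0,0.002,0],
    [0,0,0,0,0,0.002,0],
  ],
)

```text
clock: 17.83
ee_pos: [481.9, 284.8, 137.9]
tcp_rot: [3.141, 0.0, 3.002]
wrist_force: [0.6, 1.8, -1.3]
gripper_width: 23.8
grip_force: 30.0
```

In the tool's units: 1 mm / 1000 = 0.001, 0.5 mm / 1000 = 0.0005.

play_rows(
  moves=[
    [0,0,0,0,0,0.0005,0],
    [0,0,0,0,0,0.001,0],
    [0,0,0,0,0,0.001,0],
    [0,0,0,0,0,0.001,0],
  ],
)

```text
clock: 18.17
ee_pos: [481.9, 284.8, 136.9]
tcp_rot: [3.141, 0.0, 3.002]
wrist_force: [0.3, 3.1, -1.7]
gripper_width: 23.6
grip_force: 30.0
```

play_rows(
  moves=[
    [0,0,0,0,0,0.0005,0],
    [0,0,0,0,0,0.001,0],
    [0,0,0,0,0,0.001,0],
    [0,0,0,0,0,0.001,0],
  ],
)

```text
clock: 18.5
ee_pos: [482.1, 284.9, 136.8]
tcp_rot: [3.141, 0.001, 3.002]
wrist_force: [-2.2, 1.8, 8.3]
gripper_width: 23.9
grip_force: 30.0
```

The collar is resting on the fork (+8 N). Now I release and withdraw upward.

In the tool's units: -0.5 mm / 1000 = -0.0005.

play_rows(
  moves=[
    [0,0,0,0,0,-0.0005,0.3],
    [0,0,0,0,0,-0.0005,0.45],
    [0,0,0,0,0,-0.0005,0.6],
    [0,0,0,0,0,-0.0005,0.8],
    [0,0,0,0,0,-0.0005,1],
    [0,0,0,0,0,-0.0005,1],
    [0,0,0,0,0,-0.0005,1],
    [0,0,0,0,0,-0.0005,1],
    [0,0,0,0,0,-0.0005,1],
    [0,0,0,0,0,-0.0005,1],
    [0,0,0,0,0,-0.0005,1],
    [0,0,0,0,0,-0.0005,1],
  ],
)

```text
clock: 19.5
ee_pos: [481.8, 284.7, 136.3]
tcp_rot: [3.142, 0.0, 3.002]
wrist_force: [-0.2, -0.2, 0.2]
gripper_width: 90.6
grip_force: 0.0
```

In the tool's units: -170 mm / 1000 = -0.17, -150 mm / 1000 = -0.15.

play_rows(
  moves=[
    [0,0,0,0,0,-0.01,1],
    [0,0,0,0,0,-0.03,1],
    [0,0,0,0,0,-0.06,1],
    [0,0,0,0,0,-0.09,1],
    [0,0,0,0,0,-0.12,1],
    [0,0,0,0,0,-0.15,1],
    [0,0,0,0.02,0.02,-0.17,1],
    [0,0,0,0.05,0.05,-0.17,1],
    [0,0,0,0.08,0.08,-0.17,1],
    [0,0,0,0.11,0.11,-0.17,1],
    [0,0,0,0.14,0.14,-0.17,1],
    [0,0,0,0.17,0.17,-0.17,1],
    [0,0,0,0.17,0.17,-0.17,1],
    [0,0,0,0.17,0.17,-0.17,1],
  ],
)

```text
clock: 20.67
ee_pos: [334.0, 479.4, 306.7]
tcp_rot: [3.141, -0.001, 3.008]
wrist_force: [0.7, -0.1, 0.9]
gripper_width: 91.7
grip_force: 0.0
```

```bash
python3 - <<'E'
from h import *
a=snap('scene','s6.png');b=snap('top','t6.png')
cv2.imwrite('pics/c9.png',np.hstack([cv2.resize(b['image'][170:245,105:180],(400,400),interpolation=3),cv2.resize(a['image'][130:220,160:250],(400,400),interpolation=3)]))
t=cv2.imread('pics/t0.png').astype(int)
A=cv2.imread('pics/s0.png').astype(int)
for x,y in((187,146),(187,155),(190,165)):print(A[y,x],a['image'][y,x])
E
```

```text
[ 37  38 184] [ 42  47 190]
[15 19 90] [23 22 90]
[ 37  79 122] [ 34  77 123]
```

View pics/c9.png

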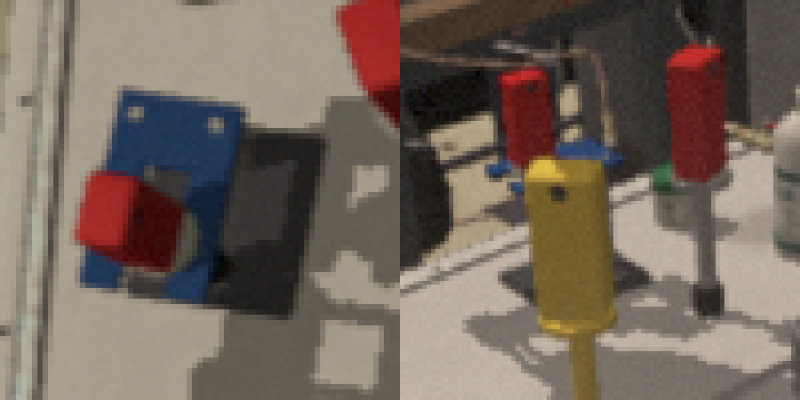

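The stirrer hangs upright in the fork (top crop 130,225). I've now viewed 12 pictures, two over the limit of 10, so the last check on the third bead is numeric only.

```bash
python3 - <<'E'
from h import *
R=np.array([[np.cos(Y),np.sin(Y)],[-np.sin(Y),np.cos(Y)]])
b=ld('top')
for f in('t0','t4','t6'):
  im=cv2.imread(f'pics/{f}.png').astype(int);g=im[...,1]-np.maximum(im[...,0],im[...,2])
  m=(g>10).astype(np.uint8);m[:137]=0;m[242:]=0;m[:,:234]=0;m[:,346:]=0
  n,l,s,c=cv2.connectedComponentsWithStats(m)
  for i in range(1,n):
    if s[i,4]>1: print(f,s[i,4],[(R@(ray(b,*c[i],z)[:2]-C)).round(0) for z in(14,72)])
E
```

```text
t0 42 [array([-29.,  55.]), array([-42.,  52.])]
t0 38 [array([-49.,  -0.]), array([-61.,  -0.])]
t0 39 [array([-27., -54.]), array([-40., -51.])]
t4 4 [array([-37.,  87.]), array([-50.,  82.])]
t4 7 [array([-34., -86.]), array([-47., -81.])]
t6 3 [array([-36.,  87.]), array([-48.,  83.])]
t6 6 [array([-33., -87.]), array([-46., -82.])]
```

All three beads have left the deck. A bead standing anywhere on it would show as about 40 px, because the rim hides less than half of one. All three white beads are still in place, so I'm handing in.

```bash
python3 -c "
from station import robot
print(robot.hand_in())"
```

```text
the job is handed in; nothing more can be done
None
```

I pushed the three green beads off the deck with the stirrer and hung it back upright in its fork, at about 21 s; two beads are visible in the pan, the third only inferred from its absence on the deck, the white beads stayed in the riddle, and I viewed 12 pictures against the limit of 10.

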